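# Pry the snap-fit cover of a car junction box loose

### The job

Take the flat-bladed trim lever, push its blade into the open mouth under the front edge of the junction box's snap-fit cover, and lever the cover up until it pops out of its two spring catches. Leave the cover lying loose on the box, lay the lever down flat on its rest or on the bench, and leave the screwdriver alone. Do the prying with the lever: the gripper must not touch the cover.

Things in the scene. Friction and masses are not known exactly. Their poses are not given: they have to be found in the camera images.
- lever_grip (a point): Trim lever, black plastic, 90 g, on a grey rest (two pads 25 mm high, 90 mm gap between them with a 5 mm base, room for fingers). Handle: bar 110 x 24 x 18 mm. This point: in the handle, mid-width, 9 mm above the underside; grip here across the 24 mm. Handle reaches 60 mm behind and 50 mm ahead of it, the blade's end is 130 mm ahead. x: towards the blade's end, z up.
- lever_tip (a point): Middle of the end edge of the lever's blade, 2 mm above its underside; axes as lever_grip. Blade: flat, 80 mm long, 22 mm wide, 4 mm thick (8 mm for the 16 mm next to the handle), underside flush with the handle's.
- housing: Junction box, black plastic, fixed, 120 x 120 mm, rim 103 mm above the bench, a grey catch block either side to 118 mm. Origin: under its centre at bench height; x from front to back, z up. The hollow under the cover is free from the mouth back to x = 0.028 and down to 70 mm height; side walls begin at x = -0.060. The similar box beside it has no mouth and a screwed lid: not meant.
- mouth (a point): Middle of the box's mouth, 48 mm in front of its centre; axes as housing. Mouth 56 mm wide, 13 mm high: below it a round steel bar, the fulcrum (top 84 mm above the bench, right under this point), above it the level of the cover's underside (97 mm). A blade laid on the bar, its end 40 mm past it, pops the cover when tipped end-up 27 degrees about the bar (grip goes down 40 mm).
- cover_front (a point): Snap-fit cover: grey plate 70 x 76 x 4 mm, rounded side edges, ribbed panel on top, 60 g, loose but held by two sprung balls over its side edges, 12 mm behind its front edge. Point: middle of its front edge, half-way through, at first 10 mm behind the bar, 99 mm above the bench; x to the back, z up. Lifting takes about 10 N at the blade; 6 mm up it snaps over them and stays, front about 14 mm up.
- screwdriver_mid (a point): Screwdriver, black handle 110 x 24 x 22 mm and a round 6 mm shank, on another such rest beside the lever; a bystander. Point: 60 mm ahead of the handle's rear end, half-way up; x towards the tip.
Things that resemble listed ones, but are neither listed nor needed, are in the scene too. What is shaped like the housing but orange or pink is not meant.

How it is judged:
By the outcome, as a careful person would: the job done as asked, in the order asked, and still so for the second after the job is handed in, with the robot touching nothing.
It also fails if it takes over 48 s, if anything falls off the work surface, if the arm or the gripper's body presses on something with over 40 N, if the wrist force passes 120 N, or if a joint passes its speed limit or range.

### The arm

A 6-joint arm with a two-finger parallel gripper is mounted at the origin on the work surface. World frame = base frame: x ahead of the robot, y to its left, z up, the work surface at z = 0. Lengths are in m, angles in degrees, forces in N, time in s.
With the tool pointing down it reaches from about 0.4 to 0.825 m from the base axis. Payload 7 kg.
Tool frame: the origin (TCP) lies midway between the tips of the shut fingers; the grasp point (between the pads) lies 19 mm behind it; z points along the fingers, y is the line along which they close (so a half turn about z gives the same grasp; the last joint's range is limited). The gripper opens to 88 mm and grips with 3 to 60 N. Pads are 19 mm wide; open, the fingers measure 130 mm over their backs; the gripper's body (78 mm by 193 mm) begins 47 mm behind the grasp point.
Start: joints at [-55.743, 20.546, 0.682, 0, -70.136, -16.507], TCP at [0.206, -0.643, 0.227] pointing down, gripper open.
Joint ranges: [-176.03, 176.03], [-82.01, 121.73], [-58.28, 71.71], [-173.87, 95.51], [-174.79, -0.11], [-173.66, 173.66]. Speed limits (degrees/s): [136.94, 136.94, 172.46, 180, 180, 180].

### API

Orientations are given as [roll, pitch, yaw] about the fixed x, y, z axes, in that order (R = Rz(yaw) Ry(pitch) Rx(roll)).
In Python, from plant import ctrl gives the robot as it stands.
- The arm moves only by the tool arm_command, never from a script. Its argument "steps" is a list of rows, each an object with "translation": the shift along the tool's x, y, z in mm, a list of three; "rotation": the turn, a rotation vector about the tool's x, y, z in units of 5 degrees (1.0 is 5 degrees), a list of three; "claw": the finger opening in mm, from 0 to 87.6. In form: [{"translation": [x, y, z], "rotation": [rx, ry, rz], "claw": claw}, ...]. A call has 1 to 5 rows; each row is the pose to reach, as a shift and turn from the pose commanded when the call began, along the tool's axes at that moment; what a row does not reach only later rows make up. A row lasts 1/10 s, in which the tool goes at most 50 mm and 8.59 degrees, less where a joint would pass 70% of its speed; a pose out of reach is approached as far as the arm can. A call with a gripper value outside its range is refused whole. The fingers move at their own pace and stop on an object; the grip force is fixed at half the most. Time passes only in rows, so rows that repeat a pose let the fingers close. It gives the time, the measured TCP pose, the force, the opening and the grip force at its end, in the units of the state.
- ctrl.get_obs(): the state, without advancing time (a new reading comes with each control period).
- ctrl.snapshot(name): name is "scene" or "top"; returns (picture, depth): 384x512x3 uint8, red, green, blue; 384x512 float32, m along the optical axis (not along the pixel's ray), 0 where there is no reading.
- ctrl.calibration(name): a dict with "vertical_fov" (degrees; the focal length in pixels is half the picture's height over the tangent of half this angle, whatever the lens; pixels are square), "cx", "cy" (the principal point, pixels), "rvec" (rotation vector, rad) and "tvec" (3), from world to camera coordinates, as OpenCV has them. Camera axes: x right, y down, z forward; pixel columns grow to the right and rows downward; lengths in m; the calibration is good to about 2 mm. A picture is of the moment at which its call begins. calibration takes no time and is no camera call.
- ctrl.close_job(): hands the job in; it is judged then, once.
The state is a dict: "clock": time; "joint_pos": joint angles; "qvel": joint speeds; "tau": joint torques, N m; "tool_pos": TCP position; "orientation": TCP orientation; "force": force on the tool from outside, world axes, zero at the start; "moment": the same for the moment, N m; "opening": finger opening in m; "gripper_force": force on a finger pad.
Only numpy, scipy, OpenCV 4.12 (cv2) and the standard library are available. Lean on these libraries where they do the work, as an engineer would, in place of code of your own. Each camera call takes 0.05 s, during which the arm holds its last target. There are 200 camera calls.

## Working session

There is one attempt and no reset: what is moved stays moved. The work goes in short steps, Python scripts to look and compute and a tool call to move; the robot and the scene stay as the last step left them, time stands still between calls to the robot, and variables do not carry over. Pictures are saved under pics/ and viewed, at most 10 in all, crops included, and the job is handed in when it is done.

Besides the shell and the picture viewer there is one more tool, called after ">>>" as name(argument=value, ...), one argument or row to a line, values as JSON. arm_command: Moves the arm, as the interface text tells. Its arguments: {"type":"object","properties":{"steps":{"type":"array"}},"required":["steps"]}

```bash
ls; mkdir -p pics
cat > h.py <<'E'
import numpy as np, cv2
from plant import ctrl
def cam(n):
    c=ctrl.calibration(n); f=192/np.tan(np.radians(c["vertical_fov"])/2)
    K=np.array([[f,0,c["cx"]],[0,f,c["cy"]],[0,0,1]]); R=cv2.Rodrigues(np.array(c["rvec"],float))[0]
    return K,R,np.array(c["tvec"],float).ravel(),c
def ray(n,u,v,z):
    K,R,t,_=cam(n); o=-R.T@t; d=R.T@np.linalg.inv(K)@np.array([u,v,1.]); return o+d*(z-o[2])/d[2]
def cloud(n,D):
    K,R,t,_=cam(n); v,u=np.mgrid[:384,:512]
    P=np.stack([(u-K[0,2])/K[0,0]*D,(v-K[1,2])/K[1,1]*D,D],-1); return (P-t)@R
E
python3 - <<'E'
from h import *
for n in("scene","top"):
    p,d=ctrl.snapshot(n); np.savez(n+"0.npz",p=p,d=d)
    print(n,cam(n)[3])
    cv2.imwrite(f"pics/{n}0.png",cv2.resize(p[:,:,::-1],(800,600)))
print(ctrl.get_obs())
E
```

```text
pics
scene {'vertical_fov': 47.85123239672158, 'cx': 255.25935910767348, 'cy': 192.9915124384995, 'rvec': array([ 1.11081848,  2.18703456, -1.15330125]), 'tvec': array([ 0.16271265, -0.18899887,  1.6139924 ])}
top {'vertical_fov': 55.08326965086631, 'cx': 254.26033749244, 'cy': 191.85328299644118, 'rvec': array([ 2.17783598, -2.20379839,  0.05901232]), 'tvec': array([0.16372253, 0.45798331, 1.07271688])}
{'clock': 0.1, 'joint_pos': array([-5.57439160e+01,  2.05853152e+01,  6.39115986e-01, -1.69832835e-02,
       -7.01373485e+01, -1.65065961e+01]), 'qvel': array([-0.0431761 , -0.14831506,  0.15312295, -0.03560425,  0.01185285,
        0.10020262]), 'tau': array([-2.06550460e-03, -5.84163165e+01,  2.93748361e+01,  7.01521039e+00,
        1.02752171e-02, -6.54137557e-05]), 'tool_pos': array([ 0.20560566, -0.6424561 ,  0.22574222]), 'orientation': array([ 1.79915359e+02, -8.43170230e-03, -1.62256288e+02]), 'force': array([-0.07330907,  0.1105382 , -0.76170684]), 'moment': array([-0.01734714, -0.01188838, -0.03948636]), 'gripper_force': 0.0, 'opening': 0.08765875058107364}
```

View pics/scene0.png

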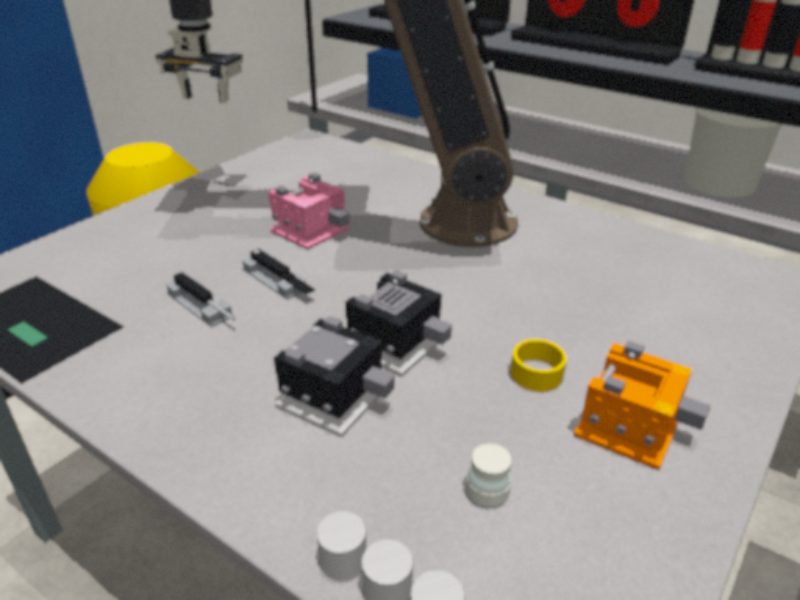

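View pics/top0.png

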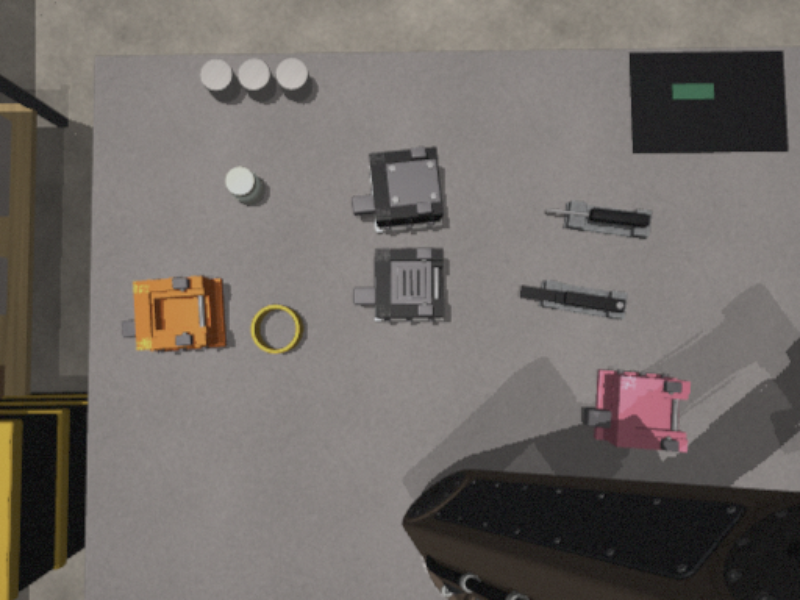

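Candidates (top view, 800x600). Lever: flat black tool at (572,300); its lookalike is the screwdriver at (605,216), which has a round shank. Box: black with ribbed cover and bar at (410,285); its lookalikes are the screwed-lid box (408,190), orange (180,313) and pink (645,410). I choose (572,300) and (410,285), with the mouth facing right, and check them in a crop.

Run:
```python
from h import *
z=np.load("top0.npz");p,d=z["p"],z["d"]
cv2.imwrite("pics/crop0.png",cv2.resize(p[150:216,225:410,::-1],(740,264),interpolation=cv2.INTER_CUBIC))
P=cloud("top",d); g=p.max(2)
# table check
print("table z",np.median(P[230:260,180:220,2]))
# lever: points higher than 20mm & dark
W=np.zeros((384,512),bool);W[172:206,325:405]=1
m=W&(g<60)
for lab,lo,hi in(("handle",.036,.06),("blade",.02,.036)):
    q=P[m&(P[...,2]>lo)&(P[...,2]<hi)]
    print(lab,len(q),q.min(0),q.max(0),np.median(q,0))
uv=np.argwhere(m)[:,::-1].astype(np.float32);r=cv2.minAreaRect(uv);print(r)
print("box",cv2.boxPoints(r))
# housing target: heights
W[:]=0;W[150:212,225:290]=1
for lo,hi in((.09,.1),(.1,.108),(.112,.125)):
    mm=(W&(P[...,2]>lo)&(P[...,2]<hi)).astype(np.uint8)
    n,L,s,c=cv2.connectedComponentsWithStats(mm)
    for i in range(1,n):
        if s[i,4]>15:
            q=P[L==i]; rr=cv2.minAreaRect((q[:,:2]*1000).astype(np.float32));print(lo,s[i],c[i].round(1),q.mean(0).round(4),np.round(rr[0],1),np.round(rr[1],1),round(rr[2],1))
```

```text
table z 9.938774226360932e-05
handle 263 [ 0.43290887 -0.25742188  0.03616445] [ 0.46848024 -0.14658315  0.04892732] [ 0.45293892 -0.19888542  0.04265825]
blade 204 [ 0.43328948 -0.24886998  0.02268804] [ 0.48197303 -0.07047524  0.03584121] [ 0.46634778 -0.11574218  0.0292418 ]
((366.29571533203125, 189.133544921875), (66.24734497070312, 15.057821273803711), 13.29857063293457)
box [[332.32843 188.84128]
 [335.7921  174.18723]
 [400.263   189.42581]
 [396.79932 204.07986]]
0.09 [259 166  12   3  18] [265.3 166.7] [0.5236 0.1271 0.0978] [522.8 129.3] [30.2  5.9] 88.2
0.09 [273 166  11   6  48] [278.4 168.1] [0.5195 0.0912 0.0962] [518.3  92.4] [27.5 14.4] 89.3
0.09 [249 182   6  13  28] [251.1 188.5] [0.4644 0.1666 0.098 ] [465.9 166.3] [32.  12.9] 5.7
0.09 [259 191  12   5  21] [263.9 193.2] [0.4511 0.1319 0.0986] [452.8 130.2] [10.6 29.9] 5.9
0.09 [274 191  10   4  35] [279.  192.5] [0.4524 0.0907 0.0967] [452.6  92. ] [24.7  8.4] 89.7
0.1 [ 240  159   45   44 1339] [257.  181.2] [0.4837 0.1503 0.1032] [485.7 136.8] [119.3 117.6] 89.4
0.1 [276 158   8   9  56] [279.8 161.6] [0.5364 0.0876 0.103 ] [535.5  88.5] [19.1 21.8] 89.1
0.112 [267 158  10   7  64] [271.6 161.3] [0.5354 0.1105 0.1177] [536.2 110.9] [16.8 24.5] 0.8
0.112 [267 195  10   7  68] [271.6 198. ] [0.437  0.1121 0.1179] [437.  112.2] [24.2 16.1] 89.3
```

View pics/crop0.png

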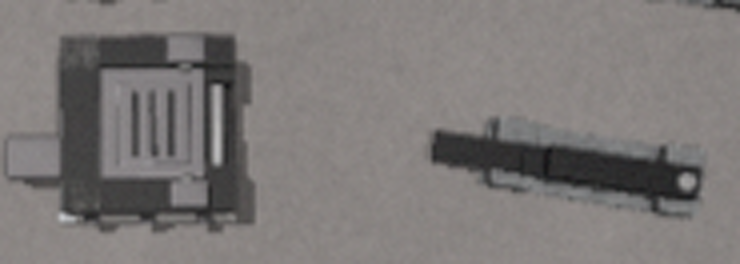

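The crop confirms both: the lever has a flat blade at crop (440,148) and its handle end at (690,180). The box has a ribbed cover and a steel bar at crop (217,125).

```bash
cat >> h.py <<'E'
from scipy.spatial.transform import Rotation as Ro
def go(pos,Rt):
    "tool-frame shift (mm) and turn (5deg units) from measured pose to target"
    o=ctrl.get_obs(); R=Ro.from_euler("xyz",o["orientation"],degrees=True)
    t=R.inv().apply(np.array(pos)-o["tool_pos"])*1000; r=(R.inv()*Rt).as_rotvec(degrees=True)/5
    print("tcp",o["tool_pos"].round(4),o["orientation"].round(2),"t",o["clock"],"open",round(o["opening"],4),"F",o["force"].round(1)); print("shift",t.round(1),"rot",r.round(2))
def down(yaw): return Ro.from_euler("xyz",[180,0,yaw],degrees=True)
E
python3 - <<'E'
from h import *
z=np.load("top0.npz");p,d=z["p"],z["d"];g=p.max(2).astype(float)
W=np.zeros((384,512),bool);W[172:206,325:405]=1
m=W&(g<60)
for c in list(range(328,404,4)):
    r=np.where(m[:,c])[0]; print(c,(r.min(),r.max()) if len(r) else None,end="; ")
print()
P=cloud("top",d)
for lab,lo,hi,zt in(("handle",.039,.05,.043),("blade",.025,.034,.029)):
    q=np.argwhere(m&(P[...,2]>lo)&(P[...,2]<hi)); X=np.array([ray("top",u,v,zt)[:2] for v,u in q]);
    if lab=="blade": X=X[X[:,1]>-.145]
    l=cv2.fitLine(X.astype(np.float32),cv2.DIST_L2,0,.01,.01).ravel(); a=(X-l[2:])@l[:2]; s=np.sign(l[1])
    print(lab,l,np.degrees(np.arctan2(l[1]*s,l[0]*s)),"ends",l[2:]+l[:2]*a.min(),l[2:]+l[:2]*a.max())
# bar: bright
b=(g>140);b[:,:274]=0;b[:,284:]=0;b[:165]=0;b[200:]=0
q=np.argwhere(b);print("bar px",len(q),q.mean(0),q.min(0),q.max(0))
if len(q): v,u=q.mean(0);print("bar",ray("top",u,v,.084))
E
```

```text
328 None; 332 None; 336 (np.int64(184), np.int64(189)); 340 (np.int64(184), np.int64(190)); 344 (np.int64(185), np.int64(191)); 348 (np.int64(185), np.int64(191)); 352 (np.int64(186), np.int64(192)); 356 (np.int64(186), np.int64(193)); 360 (np.int64(187), np.int64(194)); 364 (np.int64(187), np.int64(194)); 368 (np.int64(188), np.int64(195)); 372 (np.int64(188), np.int64(195)); 376 (np.int64(189), np.int64(196)); 380 (np.int64(190), np.int64(197)); 384 (np.int64(190), np.int64(197)); 388 (np.int64(191), np.int64(202)); 392 (np.int64(191), np.int64(199)); 396 (np.int64(192), np.int64(199)); 400 None; 
handle [ 0.1594278   0.9872096   0.45242903 -0.19820145] 80.82631 ends [ 0.44320914 -0.25529287] [ 0.46047697 -0.14836693]
blade [ 0.16584244  0.9861523   0.46731243 -0.10648357] 80.45382 ends [ 0.46092774 -0.14444896] [ 0.47329559 -0.07090577]
bar px 37 [180.75675676 278.51351351] [172 278] [190 279]
bar [0.48574608 0.09073635 0.084     ]
```

Run:
```python
from h import *
go([.4526,-.1978,.12],down(-99.4))
```

```text
tcp [ 0.2056 -0.6425  0.2257] [ 1.7992e+02 -1.0000e-02 -1.6226e+02] t 0.1 open 0.0877 F [-0.1  0.1 -0.8]
shift [-370.8  348.1  106.2] rot [ 2.000e-02  1.000e-02 -1.257e+01]
```

>>> arm_command(
  steps=[
    {"translation": [-371, 348, 0], "rotation": [0, 0, -12.57], "claw": 60},
    {"translation": [-371, 348, 0], "rotation": [0, 0, -12.57], "claw": 60},
    {"translation": [-371, 348, 0], "rotation": [0, 0, -12.57], "claw": 60},
    {"translation": [-371, 348, 0], "rotation": [0, 0, -12.57], "claw": 60},
    {"translation": [-371, 348, 0], "rotation": [0, 0, -12.57], "claw": 60},
  ],
)

```text
clock: 0.6
tool_pos: [0.3276, -0.4225, 0.2263]
orientation: [180.0, 0.0, -118.9]
force: [1.4, -0.1, 0.3]
opening: 0.0605
gripper_force: 0.0
```

Run:
```python
from h import *
go([.4526,-.1978,.12],down(-99.4))
```

```text
tcp [ 0.3276 -0.4225  0.2263] [ 1.7998e+02  1.0000e-02 -1.1895e+02] t 0.6 open 0.0605 F [ 1.4 -0.1  0.3]
shift [-257.1   -0.6  106.3] rot [ 0.    0.   -3.91]
```

>>> arm_command(
  steps=[
    {"translation": [-257, 0, 0], "rotation": [0, 0, -3.9], "claw": 60},
    {"translation": [-257, 0, 0], "rotation": [0, 0, -3.9], "claw": 60},
    {"translation": [-257, 0, 30], "rotation": [0, 0, -3.9], "claw": 60},
    {"translation": [-257, 0, 60], "rotation": [0, 0, -3.9], "claw": 60},
    {"translation": [-257, 0, 106], "rotation": [0, 0, -3.9], "claw": 60},
  ],
)

```text
clock: 1.1
tool_pos: [0.4407, -0.225, 0.1591]
orientation: [-179.7, 0.0, -99.7]
force: [1.0, -1.1, -1.1]
opening: 0.06
gripper_force: 0.0
```

>>> arm_command(
  steps=[
    {"translation": [0, 0, 0], "rotation": [0, 0, 0], "claw": 60},
    {"translation": [0, 0, 0], "rotation": [0, 0, 0], "claw": 60},
  ],
)

```text
clock: 1.3
tool_pos: [0.4377, -0.2263, 0.1568]
orientation: [179.9, -0.0, -99.7]
force: [0.6, -0.1, 0.2]
opening: 0.06
gripper_force: 0.0
```

Run:
```python
from h import *
go([.4526,-.1978,.016],down(-99.4))
```

```text
tcp [ 0.4377 -0.2263  0.1568] [ 1.7987e+02 -2.0000e-02 -9.9650e+01] t 1.3 open 0.06 F [ 0.6 -0.1  0.2]
shift [-30.7 -10.2 140.8] rot [ 0.03 -0.   -0.05]
```

>>> arm_command(
  steps=[
    {"translation": [-31, -10, 30], "rotation": [0, 0, 0], "claw": 60},
    {"translation": [-31, -10, 60], "rotation": [0, 0, 0], "claw": 60},
    {"translation": [-31, -10, 90], "rotation": [0, 0, 0], "claw": 60},
    {"translation": [-31, -10, 90], "rotation": [0, 0, 0], "claw": 60},
  ],
)

```text
clock: 1.7
tool_pos: [0.4508, -0.1987, 0.0653]
orientation: [179.7, -0.0, -99.9]
force: [-0.7, -0.5, -1.0]
opening: 0.0602
gripper_force: 0.0
```

Run:
```python
from h import *
p,d=ctrl.snapshot("top");cv2.imwrite("pics/top1.png",cv2.resize(p[140:230,310:430,::-1],(800,600),interpolation=cv2.INTER_CUBIC))
p,d=ctrl.snapshot("scene");cv2.imwrite("pics/scene1.png",cv2.resize(p[120:216,90:218,::-1],(800,600),interpolation=cv2.INTER_CUBIC))
go([.4526,-.1978,.016],down(-99.4))
```

```text
tcp [ 0.4534 -0.1991  0.0685] [-1.7999e+02 -3.0000e-02 -9.9820e+01] t 1.8 open 0.0602 F [ 0.2 -0.4  1.5]
shift [-1.2  1.  52.5] rot [-0.   -0.01 -0.08]
```

View pics/scene1.png

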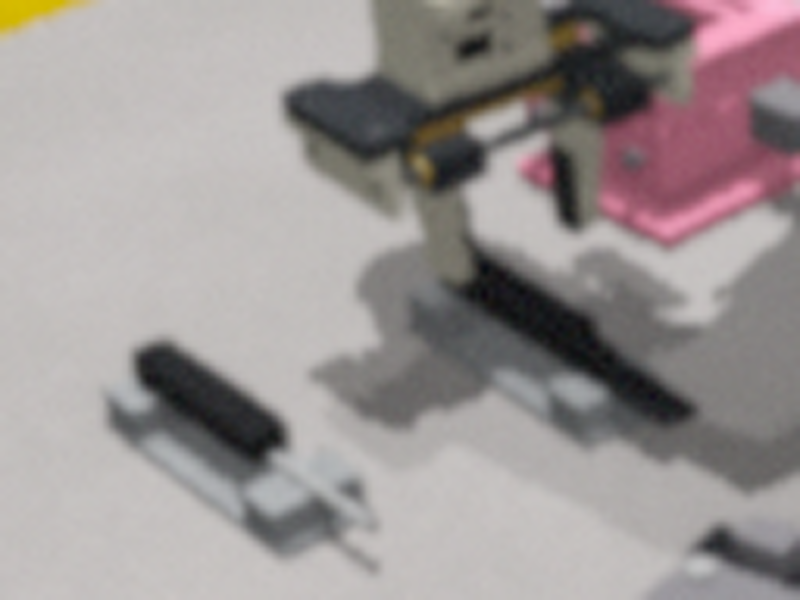

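The gripper straddles the lever handle (crop ~(520,290)) and the screwdriver is clear. The pink box stands close to the gripper's right side, so I check the clearance there before lowering.

Run:
```python
from h import *
z=np.load("top0.npz");p,d=z["p"].astype(int),z["d"]
P=cloud("top",d); m=(p[...,0]-p[...,1]>50)&(p[...,2]-p[...,1]>15); m[:,:360]=0
m[:225]=0
m=cv2.dilate(m.astype(np.uint8),np.ones((5,5)))>0
q=P[m&(P[...,2]>.07)]; print(len(q),q.min(0),q.max(0))
q=P[m&(P[...,2]>.005)]; print(len(q),q.min(0),q.max(0))
```

```text
1234 [ 0.19258034 -0.34269137  0.07000148] [0.39786918 0.1551105  1.09768672]
1681 [ 0.16966283 -0.36657132  0.00514431] [0.39786918 0.1551105  1.09768672]
```

Run:
```python
from h import *
z=np.load("top0.npz");P=cloud("top",z["d"])
q=P[(P[...,2]>.06)&(P[...,2]<.13)&(P[...,0]>.15)&(P[...,0]<.42)&(P[...,1]<-.1)&(P[...,1]>-.4)]; print(len(q),np.percentile(q,[0,1,99,100],axis=0))
for y in np.arange(-.32,-.16,.02):
    s=q[abs(q[:,1]-y)<.01]; print(y.round(2),len(s),s[:,0].max().round(3) if len(s) else '', s[s[:,0]>.33][:,2].max(initial=0).round(3))
```

```text
2356 [[ 0.19003527 -0.34269137  0.06017215]
 [ 0.19792163 -0.33696909  0.06369683]
 [ 0.31837303 -0.18023641  0.11947171]
 [ 0.32225939 -0.17492268  0.12277114]]
-0.32 350 0.315 0.0
-0.3 356 0.315 0.0
-0.28 366 0.319 0.0
-0.26 268 0.318 0.0
-0.24 312 0.322 0.0
-0.22 480 0.321 0.0
-0.2 82 0.258 0.0
-0.18 65 0.258 0.0
```

Clear by about 29 mm, so I lower and grip.

>>> arm_command(
  steps=[
    {"translation": [-1, 1, 20], "rotation": [0, 0, 0], "claw": 60},
    {"translation": [-1, 1, 40], "rotation": [0, 0, 0], "claw": 60},
    {"translation": [-1, 1, 52], "rotation": [0, 0, 0], "claw": 60},
    {"translation": [-1, 1, 52], "rotation": [0, 0, 0], "claw": 60},
    {"translation": [-1, 1, 52], "rotation": [0, 0, 0], "claw": 50},
  ],
)

```text
clock: 2.3
tool_pos: [0.4535, -0.1975, 0.0172]
orientation: [-179.9, -0.0, -99.8]
force: [0.1, -0.1, 0.5]
opening: 0.0563
gripper_force: 0.0
```

>>> arm_command(
  steps=[
    {"translation": [0, 0, 0], "rotation": [0, 0, 0], "claw": 15},
    {"translation": [0, 0, 0], "rotation": [0, 0, 0], "claw": 10},
    {"translation": [0, 0, 0], "rotation": [0, 0, 0], "claw": 10},
    {"translation": [0, 0, 0], "rotation": [0, 0, 0], "claw": 10},
    {"translation": [0, 0, 0], "rotation": [0, 0, 0], "claw": 10},
  ],
)

```text
clock: 2.8
tool_pos: [0.4524, -0.1969, 0.0158]
orientation: [-180.0, -0.0, -99.8]
force: [-0.7, 1.2, 3.8]
opening: 0.0237
gripper_force: 30.0
```

>>> arm_command(
  steps=[
    {"translation": [0, 0, 0], "rotation": [0, 0, 0], "claw": 10},
    {"translation": [0, 0, -20], "rotation": [0, 0, 0], "claw": 10},
    {"translation": [0, 0, -60], "rotation": [0, 0, 0], "claw": 10},
    {"translation": [0, 0, -104], "rotation": [0, 0, 0], "claw": 10},
    {"translation": [0, 0, -104], "rotation": [0, 0, 0], "claw": 10},
  ],
)

```text
clock: 3.3
tool_pos: [0.4558, -0.1975, 0.1248]
orientation: [-179.5, 0.0, -99.7]
force: [0.6, 0.2, -1.2]
opening: 0.0234
gripper_force: 30.0
```

Run:
```python
from h import *
z=.0865+.009-.019
go([.4855,-.055,z+.03],down(-90.7))
```

```text
tcp [ 0.4558 -0.1975  0.1248] [-1.7946e+02  1.0000e-02 -9.9710e+01] t 3.3 open 0.0234 F [ 0.6  0.2 -1.2]
shift [-145.5   -5.    18.4] rot [-0.11 -0.01 -1.8 ]
```

>>> arm_command(
  steps=[
    {"translation": [-30, -2, 0], "rotation": [0, 0, -0.5], "claw": 10},
    {"translation": [-65, -4, 0], "rotation": [0, 0, -1.0], "claw": 10},
    {"translation": [-100, -6, 0], "rotation": [0, 0, -1.5], "claw": 10},
    {"translation": [-125, -8, 0], "rotation": [0, 0, -1.8], "claw": 10},
    {"translation": [-125, -8, 0], "rotation": [0, 0, -1.8], "claw": 10},
  ],
)

```text
clock: 3.8
tool_pos: [0.482, -0.0729, 0.119]
orientation: [-180.0, 0.0, -90.6]
force: [-0.3, 0.6, -2.0]
opening: 0.024
gripper_force: 30.0
```

Run:
```python
from h import *
for n in("top","scene"):
    p,d=ctrl.snapshot(n); np.savez(n+"2.npz",p=p,d=d)
    c=p[140:230,220:340] if n=="top" else p[140:260,160:320]
    cv2.imwrite(f"pics/{n}2.png",cv2.resize(c[:,:,::-1],(800,600),interpolation=cv2.INTER_CUBIC))
o=ctrl.get_obs();R=Ro.from_euler("xyz",o["orientation"],degrees=True)
tip=o["tool_pos"]+R.apply([-.130,0,-.019+.007]); print("expected tip",tip)
for n in("top","scene"):
    K,Rc,t,_=cam(n); q=K@(Rc@tip+t); print(n,q[:2]/q[2])
go([.4855,-.075,.1065],down(-90.7))
```

```text
expected tip [0.48266512 0.05535762 0.13089965]
top [293.07197307 180.20909108]
scene [227.71421681 171.21234633]
tcp [ 0.481  -0.0746  0.1189] [179.94  -0.   -90.71] t 3.9 open 0.0239 F [ 0.9 -0.3 -0.6]
shift [ 0.3 -4.5 12.4] rot [ 0.01 -0.   -0.  ]
```

View pics/scene2.png

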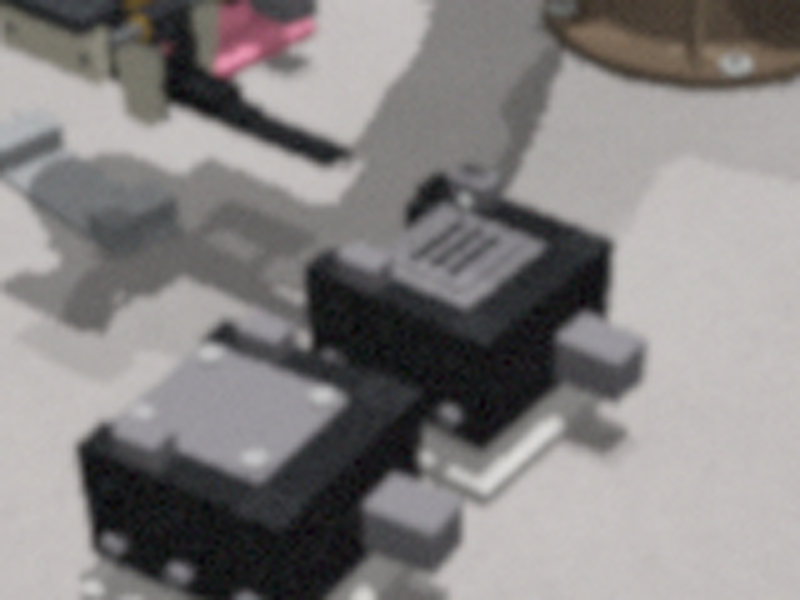

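View pics/top2.png

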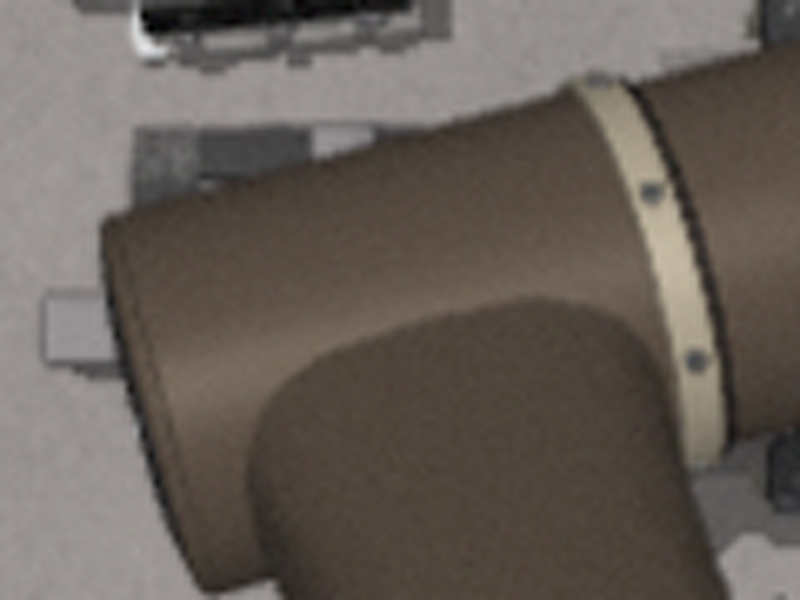

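The tip is at crop (340,155), i.e. scene px (228,171), matching the expected (227.7,171.2); the lever is level in the grip. The top view is blocked by the arm. Next I lower to mouth height.

>>> arm_command(
  steps=[
    {"translation": [0, -4.5, 20], "rotation": [0, 0, 0], "claw": 10},
    {"translation": [0, -4.5, 41], "rotation": [0, 0, 0], "claw": 10},
    {"translation": [0, -4.5, 41], "rotation": [0, 0, 0], "claw": 10},
    {"translation": [0, -4.5, 41], "rotation": [0, 0, 0], "claw": 10},
  ],
)

```text
clock: 4.3
tool_pos: [0.4854, -0.0759, 0.0784]
orientation: [179.9, -0.0, -90.8]
force: [1.8, 1.1, -0.7]
opening: 0.0239
gripper_force: 30.0
```

Run:
```python
from h import *
go([.4857,-.0,.0785],down(-90.7))
```

```text
tcp [ 0.4854 -0.0759  0.0784] [ 1.7991e+02 -3.0000e-02 -9.0830e+01] t 4.3 open 0.0239 F [ 1.8  1.1 -0.7]
shift [-75.9   0.8  -0.2] rot [ 0.02 -0.01 -0.03]
```

>>> arm_command(
  steps=[
    {"translation": [-15, 0.5, 0], "rotation": [0, 0, 0], "claw": 10},
    {"translation": [-30, 0.5, 0], "rotation": [0, 0, 0], "claw": 10},
    {"translation": [-40, 0.5, 0], "rotation": [0, 0, 0], "claw": 10},
  ],
)

```text
clock: 4.6
tool_pos: [0.4866, -0.0347, 0.0797]
orientation: [-179.9, 0.0, -90.8]
force: [0.5, 0.4, -1.0]
opening: 0.0235
gripper_force: 30.0
```

>>> arm_command(
  steps=[
    {"translation": [-12, 0, 0], "rotation": [0, 0, 0], "claw": 10},
    {"translation": [-24, 0, 0], "rotation": [0, 0, 0], "claw": 10},
    {"translation": [-36, 0, 0], "rotation": [0, 0, 0], "claw": 10},
    {"translation": [-36, 0, 0], "rotation": [0, 0, 0], "claw": 10},
    {"translation": [-36, 0, 0], "rotation": [0, 0, 0], "claw": 10},
  ],
)

```text
clock: 5.1
tool_pos: [0.4864, 0.0012, 0.0785]
orientation: [180.0, -0.0, -90.7]
force: [0.1, 0.5, -0.1]
opening: 0.0234
gripper_force: 30.0
```

Run:
```python
from h import *
p,d=ctrl.snapshot("scene"); np.savez("scene3.npz",p=p,d=d)
cv2.imwrite("pics/scene3.png",cv2.resize(p[150:240,180:300,::-1],(800,600),interpolation=cv2.INTER_CUBIC))
o=ctrl.get_obs();R=Ro.from_euler("xyz",o["orientation"],degrees=True)
for a in(0,9,18,27,32):
    # lever underside stays on the bar top (.0897,.084): rotate about bar contact after laying it on
    th=Ro.from_euler("x",a,degrees=True); piv=np.array([.4857,.0897,.084])
    gy=o["tool_pos"]+R.apply([0,0,-.019]) # grip now
    g0=np.array([gy[0],gy[1],.084+.009]); g=piv+th.apply(g0-piv)
    Rt=th*down(-90.7); tcp=g+Rt.apply([0,0,.019]); go(tcp,Rt)
```

```text
tcp [0.4863 0.0009 0.0784] [ 1.7998e+02 -1.0000e-02 -9.0750e+01] t 5.15 open 0.0239 F [ 0.2  0.6 -1. ]
shift [-0.  -0.   4.4] rot [ 0.   -0.   -0.01]
tcp [0.4863 0.0009 0.0784] [ 1.7998e+02 -1.0000e-02 -9.0750e+01] t 5.15 open 0.0239 F [ 0.2  0.6 -1. ]
shift [-2.7  0.  18.2] rot [-0.02 -1.8  -0.01]
tcp [0.4863 0.0009 0.0784] [ 1.7998e+02 -1.0000e-02 -9.0750e+01] t 5.15 open 0.0239 F [ 0.2  0.6 -1. ]
shift [-7.4  0.1 31.3] rot [-0.04 -3.6  -0.01]
tcp [0.4863 0.0009 0.0784] [ 1.7998e+02 -1.0000e-02 -9.0750e+01] t 5.15 open 0.0239 F [ 0.2  0.6 -1. ]
shift [-14.2   0.2  43.6] rot [-0.07 -5.4  -0.01]
tcp [0.4863 0.0009 0.0784] [ 1.7998e+02 -1.0000e-02 -9.0750e+01] t 5.15 open 0.0239 F [ 0.2  0.6 -1. ]
shift [-18.8   0.2  49.9] rot [-0.08 -6.4  -0.01]
```

View pics/scene3.png

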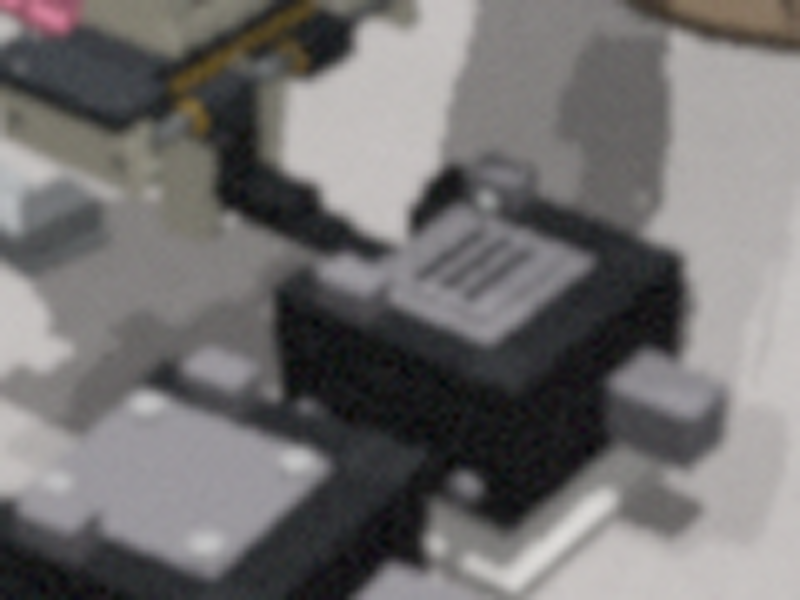

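The blade enters the mouth at crop (380,240) with the cover undisturbed and no contact force. Next I lay it on the bar and begin tipping.

>>> arm_command(
  steps=[
    {"translation": [0, 0, 2], "rotation": [0, 0, 0], "claw": 10},
    {"translation": [0, 0, 4], "rotation": [0, 0, 0], "claw": 10},
    {"translation": [0, 0, 4], "rotation": [0, 0, 0], "claw": 10},
  ],
)

```text
clock: 5.45
tool_pos: [0.4864, 0.0005, 0.0743]
orientation: [180.0, -0.0, -90.8]
force: [-0.8, -1.0, 1.3]
opening: 0.0238
gripper_force: 30.0
```

>>> arm_command(
  steps=[
    {"translation": [-1, 0, 7], "rotation": [0, -0.9, 0], "claw": 10},
    {"translation": [-2.7, 0, 14], "rotation": [0, -1.8, 0], "claw": 10},
    {"translation": [-2.7, 0, 14], "rotation": [0, -1.8, 0], "claw": 10},
  ],
)

```text
clock: 5.75
tool_pos: [0.4867, 0.0028, 0.0601]
orientation: [180.0, 9.1, -91.0]
force: [-0.1, 0.9, 1.9]
opening: 0.0236
gripper_force: 30.0
```

```bash
cat >> h.py <<'E'
def pry(angs,L=.0887,x=.4863):
    for a in angs:
        th=Ro.from_euler("x",a,degrees=True); piv=np.array([x,.0897,.084])
        Rt=th*down(-90.7); go(piv+th.apply([0,-L,.009])+Rt.apply([0,0,.019]),Rt)
E
python3 - <<'E'
from h import *
pry((9,13,18,22.5,27,30))
E
```

```text
tcp [0.4867 0.0028 0.0601] [179.98   9.15 -90.95] t 5.75 open 0.0236 F [-0.1  0.9  1.9]
shift [-0.9  0.4 -0. ] rot [-0.03  0.03 -0.05]
tcp [0.4867 0.0028 0.0601] [179.98   9.15 -90.95] t 5.75 open 0.0236 F [-0.1  0.9  1.9]
shift [-1.8  0.4  6.1] rot [-0.04 -0.77 -0.05]
tcp [0.4867 0.0028 0.0601] [179.98   9.15 -90.95] t 5.75 open 0.0236 F [-0.1  0.9  1.9]
shift [-3.5  0.5 13.7] rot [-0.05 -1.77 -0.05]
tcp [0.4867 0.0028 0.0601] [179.98   9.15 -90.95] t 5.75 open 0.0236 F [-0.1  0.9  1.9]
shift [-5.6  0.5 20.4] rot [-0.06 -2.67 -0.05]
tcp [0.4867 0.0028 0.0601] [179.98   9.15 -90.95] t 5.75 open 0.0236 F [-0.1  0.9  1.9]
shift [-8.3  0.6 26.9] rot [-0.08 -3.57 -0.04]
tcp [0.4867 0.0028 0.0601] [179.98   9.15 -90.95] t 5.75 open 0.0236 F [-0.1  0.9  1.9]
shift [-10.3   0.6  31.1] rot [-0.09 -4.17 -0.04]
```

>>> arm_command(
  steps=[
    {"translation": [-1.8, 0.3, 6], "rotation": [0, -0.8, 0], "claw": 10},
    {"translation": [-3.5, 0.3, 13.7], "rotation": [0, -1.8, 0], "claw": 10},
    {"translation": [-5.6, 0.3, 20.4], "rotation": [0, -2.7, 0], "claw": 10},
    {"translation": [-5.6, 0.3, 20.4], "rotation": [0, -2.7, 0], "claw": 10},
  ],
)

```text
clock: 6.15
tool_pos: [0.4863, 0.0109, 0.0404]
orientation: [179.9, 22.6, -91.1]
force: [-0.9, 2.8, 3.8]
opening: 0.0237
gripper_force: 30.0
```

Run:
```python
from h import *
pry((22.5,25,27.5,30))
```

```text
tcp [0.4863 0.0109 0.0404] [179.85  22.56 -91.05] t 6.15 open 0.0237 F [-0.9  2.8  3.8]
shift [-0.7 -0.  -0.1] rot [-0.05  0.01 -0.05]
tcp [0.4863 0.0109 0.0404] [179.85  22.56 -91.05] t 6.15 open 0.0237 F [-0.9  2.8  3.8]
shift [-1.2  0.   3.7] rot [-0.06 -0.49 -0.05]
tcp [0.4863 0.0109 0.0404] [179.85  22.56 -91.05] t 6.15 open 0.0237 F [-0.9  2.8  3.8]
shift [-1.9  0.   7.6] rot [-0.07 -0.99 -0.05]
tcp [0.4863 0.0109 0.0404] [179.85  22.56 -91.05] t 6.15 open 0.0237 F [-0.9  2.8  3.8]
shift [-2.8  0.1 11.4] rot [-0.07 -1.49 -0.05]
```

>>> arm_command(
  steps=[
    {"translation": [-1.2, 0, 3.7], "rotation": [0, -0.5, 0], "claw": 10},
    {"translation": [-1.9, 0, 7.6], "rotation": [0, -1.0, 0], "claw": 10},
    {"translation": [-2.4, 0, 9.5], "rotation": [0, -1.25, 0], "claw": 10},
    {"translation": [-2.4, 0, 9.5], "rotation": [0, -1.25, 0], "claw": 10},
  ],
)

```text
clock: 6.55
tool_pos: [0.4862, 0.0171, 0.0331]
orientation: [179.9, 28.6, -90.9]
force: [-0.3, -4.2, 2.0]
opening: 0.0238
gripper_force: 30.0
```

Run:
```python
from h import *
pry((22.5,28.5,31))
p,d=ctrl.snapshot("scene"); np.savez("scene4.npz",p=p,d=d)
cv2.imwrite("pics/scene4.png",cv2.resize(p[150:240,180:300,::-1],(800,600),interpolation=cv2.INTER_CUBIC))
```

```text
tcp [0.4862 0.0171 0.0331] [179.91  28.63 -90.88] t 6.55 open 0.0238 F [-0.3 -4.2  2. ]
shift [ 1.1 -0.1 -9.4] rot [-0.05  1.23 -0.02]
tcp [0.4862 0.0171 0.0331] [179.91  28.63 -90.88] t 6.55 open 0.0238 F [-0.3 -4.2  2. ]
shift [ 0.6 -0.1 -0.1] rot [-0.07  0.03 -0.01]
tcp [0.4862 0.0171 0.0331] [179.91  28.63 -90.88] t 6.55 open 0.0238 F [-0.3 -4.2  2. ]
shift [ 0.1 -0.   3.7] rot [-0.07 -0.47 -0.01]
```

View pics/scene4.png

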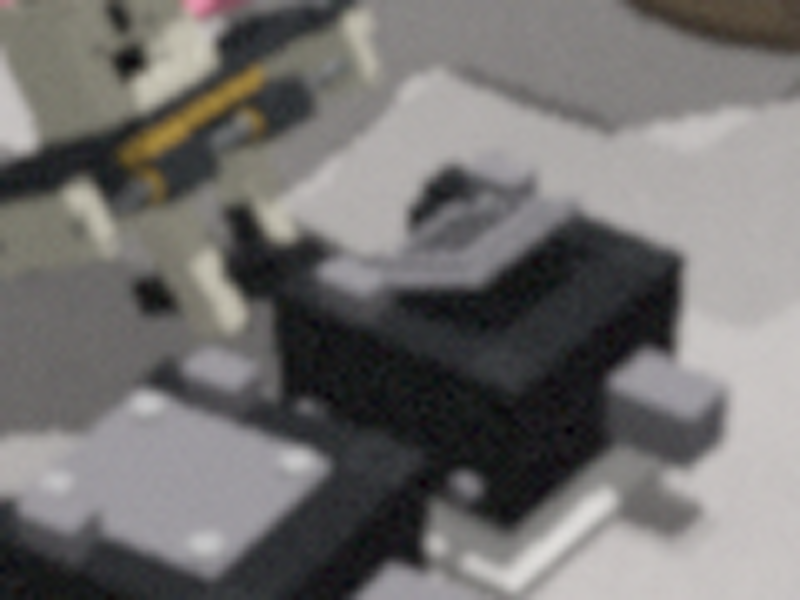

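The cover is now tilted, with its back edge at crop (480,285)-(570,205) visibly raised. I measure the cover surface from depth to see whether the front has come out of the catches.

```bash
cat >> h.py <<'E'
def cover(d,n="scene"):
    P=cloud(n,d).reshape(-1,3); q=P[(abs(P[:,0]-.4862)<.028)&(P[:,1]>.085)&(P[:,1]<.185)&(P[:,2]>.06)&(P[:,2]<.17)]
    for y in np.arange(.09,.19,.008):
        s=q[abs(q[:,1]-y)<.004]; print(y.round(3),len(s),np.percentile(s[:,2],[10,50,90]).round(4) if len(s)>3 else '',end=" | ")
    print()
E
python3 - <<'E'
from h import *
for f in("scene0","scene4"): cover(np.load(f+".npz")["d"])
p,d=ctrl.snapshot("top"); cover(d,"top")
E
```

```text
0.09 0  | 0.098 4 [0.1009 0.1011 0.1013] | 0.106 23 [0.1005 0.1024 0.1039] | 0.114 25 [0.1032 0.1045 0.106 ] | 0.122 37 [0.1025 0.1058 0.1072] | 0.13 33 [0.1037 0.1052 0.1066] | 0.138 41 [0.1041 0.1061 0.1074] | 0.146 40 [0.1015 0.1049 0.1063] | 0.154 36 [0.1029 0.1049 0.1063] | 0.162 45 [0.1011 0.103  0.1062] | 0.17 27 [0.1014 0.1025 0.1039] | 0.178 35 [0.1025 0.1041 0.1056] | 0.186 17 [0.1026 0.1042 0.1054] | 
0.09 0  | 0.098 13 [0.0709 0.0763 0.103 ] | 0.106 19 [0.0699 0.0727 0.1101] | 0.114 26 [0.0697 0.1032 0.1131] | 0.122 40 [0.0693 0.1147 0.117 ] | 0.13 41 [0.0702 0.1184 0.1208] | 0.138 37 [0.0705 0.1209 0.1255] | 0.146 28 [0.0791 0.1255 0.1273] | 0.154 35 [0.1253 0.1271 0.1288] | 0.162 36 [0.1259 0.1283 0.1296] | 0.17 12 [0.0996 0.1024 0.1039] | 0.178 33 [0.1026 0.1039 0.1052] | 0.186 16 [0.1021 0.105  0.1062] | 
0.09 64 [0.0818 0.0851 0.0905] | 0.098 57 [0.0726 0.1008 0.1046] | 0.106 57 [0.1036 0.1076 0.111 ] | 0.114 54 [0.1094 0.1119 0.1154] | 0.122 60 [0.1131 0.1152 0.1177] | 0.13 61 [0.1159 0.1186 0.1211] | 0.138 62 [0.1192 0.1222 0.1257] | 0.146 62 [0.1217 0.125  0.128 ] | 0.154 65 [0.1233 0.1262 0.1282] | 0.162 60 [0.0687 0.1269 0.13  ] | 0.17 58 [0.0957 0.098  0.1043] | 0.178 60 [0.1012 0.1034 0.1055] | 0.186 20 [0.1003 0.1025 0.1049] |
```

The rear has risen about 25 mm but the front is still held, with about 5 mm of lift at the catches. I tip a little further.

>>> arm_command(
  steps=[
    {"translation": [0, 0, 3.7], "rotation": [0, -0.5, 0], "claw": 10},
    {"translation": [-0.5, 0, 5.5], "rotation": [0, -0.75, 0], "claw": 10},
    {"translation": [-0.5, 0, 5.5], "rotation": [0, -0.75, 0], "claw": 10},
  ],
)

```text
clock: 6.95
tool_pos: [0.4861, 0.0212, 0.0286]
orientation: [179.9, 32.5, -90.9]
force: [-0.3, -1.7, 3.9]
opening: 0.0237
gripper_force: 30.0
```

Run:
```python
from h import *
pry((32,34,36))
p,d=ctrl.snapshot("top"); cover(d,"top")
```

```text
tcp [0.4861 0.0212 0.0286] [179.91  32.5  -90.86] t 6.95 open 0.0237 F [-0.3 -1.7  3.9]
shift [ 1.3 -0.2 -0.7] rot [-0.07  0.1  -0.01]
tcp [0.4861 0.0212 0.0286] [179.91  32.5  -90.86] t 6.95 open 0.0237 F [-0.3 -1.7  3.9]
shift [ 0.9 -0.1  2.4] rot [-0.08 -0.3  -0.  ]
tcp [0.4861 0.0212 0.0286] [179.91  32.5  -90.86] t 6.95 open 0.0237 F [-0.3 -1.7  3.9]
shift [ 0.4 -0.1  5.5] rot [-0.08 -0.7  -0.  ]
0.09 63 [0.082  0.0855 0.0918] | 0.098 43 [0.071  0.119  0.1216] | 0.106 62 [0.1163 0.1185 0.122 ] | 0.114 64 [0.116  0.1192 0.1215] | 0.122 67 [0.1144 0.1169 0.1201] | 0.13 63 [0.1124 0.1154 0.1184] | 0.138 62 [0.1106 0.1134 0.1157] | 0.146 60 [0.1069 0.1113 0.1144] | 0.154 61 [0.1058 0.1083 0.1116] | 0.162 61 [0.1006 0.1039 0.1072] | 0.17 60 [0.0949 0.0984 0.1038] | 0.178 59 [0.1003 0.103  0.1045] | 0.186 20 [0.1009 0.1033 0.1051] |
```

It has popped: the front is now about 18 mm up and the rear is back down. I untip the lever and withdraw it.

Run:
```python
from h import *
pry((26,19,12,5,0))
```

```text
tcp [0.4861 0.0212 0.0288] [179.92  32.46 -90.85] t 7.0 open 0.024 F [-0.6 -2.   3.1]
shift [ 1.8 -0.3 -9.9] rot [-0.06  1.29 -0.01]
tcp [0.4861 0.0212 0.0288] [179.92  32.46 -90.85] t 7.0 open 0.024 F [-0.6 -2.   3.1]
shift [  1.1  -0.3 -20.7] rot [-0.04  2.69 -0.01]
tcp [0.4861 0.0212 0.0288] [179.92  32.46 -90.85] t 7.0 open 0.024 F [-0.6 -2.   3.1]
shift [ -0.9  -0.4 -31.5] rot [-0.02  4.09 -0.02]
tcp [0.4861 0.0212 0.0288] [179.92  32.46 -90.85] t 7.0 open 0.024 F [-0.6 -2.   3.1]
shift [ -4.2  -0.4 -41.9] rot [-0.01  5.49 -0.02]
tcp [0.4861 0.0212 0.0288] [179.92  32.46 -90.85] t 7.0 open 0.024 F [-0.6 -2.   3.1]
shift [ -7.3  -0.4 -49. ] rot [ 0.01  6.49 -0.02]
```

>>> arm_command(
  steps=[
    {"translation": [1.8, 0, -10], "rotation": [0, 1.3, 0], "claw": 10},
    {"translation": [1.1, 0, -20.7], "rotation": [0, 2.7, 0], "claw": 10},
    {"translation": [-0.9, 0, -31.5], "rotation": [0, 4.1, 0], "claw": 10},
    {"translation": [-4.2, 0, -42.4], "rotation": [0, 5.5, 0], "claw": 10},
    {"translation": [-7, 0, -50], "rotation": [0, 6.5, 0], "claw": 10},
  ],
)

```text
clock: 7.5
tool_pos: [0.4867, 0.0017, 0.0763]
orientation: [-179.8, -0.2, -90.6]
force: [0.1, -0.9, -1.2]
opening: 0.0237
gripper_force: 30.0
```

Run:
```python
from h import *
go([.4862,-.08,.078],down(-90.7))
p,d=ctrl.snapshot("top"); cover(d,"top")
```

```text
tcp [0.4867 0.0017 0.0763] [-179.77   -0.24  -90.64] t 7.5 open 0.0237 F [ 0.1 -0.9 -1.2]
shift [81.7 -0.4 -1.3] rot [-0.05 -0.05  0.01]
0.09 0  | 0.098 0  | 0.106 0  | 0.114 0  | 0.122 0  | 0.13 0  | 0.138 0  | 0.146 0  | 0.154 2  | 0.162 5 [0.0846 0.1076 0.1088] | 0.17 7 [0.0975 0.0985 0.104 ] | 0.178 11 [0.1021 0.1035 0.1044] | 0.186 5 [0.1025 0.1039 0.1054] |
```

Now I pull out straight, then go up and back toward the rest.

>>> arm_command(
  steps=[
    {"translation": [15, 0, -1], "rotation": [0, 0, 0], "claw": 10},
    {"translation": [35, 0, -1], "rotation": [0, 0, 0], "claw": 10},
    {"translation": [60, 0, -1], "rotation": [0, 0, 0], "claw": 10},
    {"translation": [85, 0, -2], "rotation": [0, 0, 0], "claw": 10},
    {"translation": [110, 0, -10], "rotation": [0, 0, 0], "claw": 10},
  ],
)

```text
clock: 8.05
tool_pos: [0.4835, -0.1102, 0.0839]
orientation: [179.9, 0.0, -90.7]
force: [0.1, 0.3, -1.4]
opening: 0.0239
gripper_force: 30.0
```

Run:
```python
from h import *
go([.4524,-.1969,.11],down(-99.8))
p,d=ctrl.snapshot("scene"); cover(d)
cv2.imwrite("pics/scene5.png",cv2.resize(p[150:240,180:300,::-1],(800,600),interpolation=cv2.INTER_CUBIC))
```

```text
tcp [ 0.4835 -0.1102  0.0839] [ 1.7991e+02  1.0000e-02 -9.0750e+01] t 8.05 open 0.0239 F [ 0.1  0.3 -1.4]
shift [ 87.1  30.1 -26. ] rot [0.02 0.   1.81]
0.09 0  | 0.098 26 [0.1137 0.1148 0.1164] | 0.106 22 [0.114  0.1154 0.1174] | 0.114 36 [0.1145 0.1162 0.1181] | 0.122 44 [0.1135 0.1159 0.1175] | 0.13 36 [0.1132 0.115  0.1165] | 0.138 49 [0.071  0.1129 0.1149] | 0.146 40 [0.11   0.1125 0.1151] | 0.154 49 [0.1072 0.1108 0.1127] | 0.162 51 [0.1016 0.1067 0.1094] | 0.17 23 [0.1018 0.1047 0.1084] | 0.178 37 [0.1026 0.1039 0.1057] | 0.186 13 [0.1023 0.104  0.105 ] |
```

View pics/scene5.png

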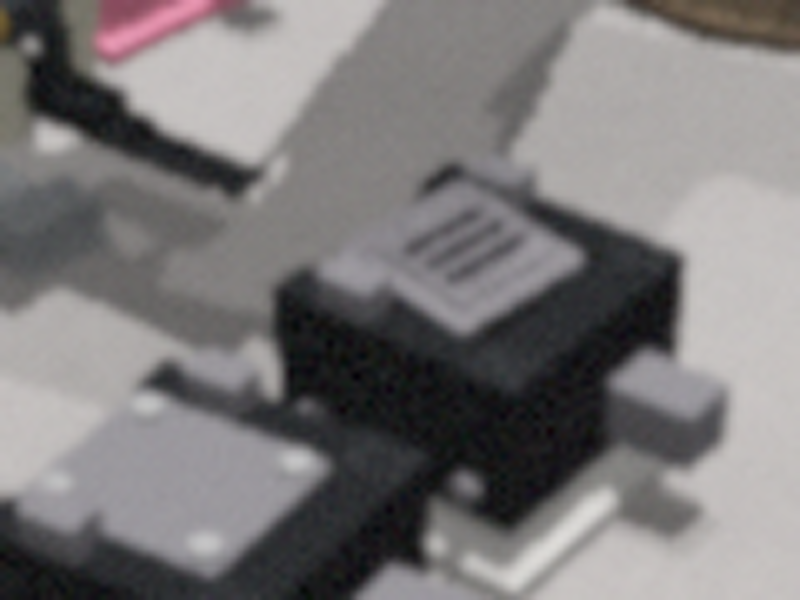

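The cover lies loose on the box, its front about 14 mm up (crop (470,180)), and the lever is out. Now I take it back to its rest.

>>> arm_command(
  steps=[
    {"translation": [0, 0, -26], "rotation": [0, 0, 0], "claw": 10},
    {"translation": [29, 10, -26], "rotation": [0, 0, 0.6], "claw": 10},
    {"translation": [58, 20, -26], "rotation": [0, 0, 1.2], "claw": 10},
    {"translation": [87, 30, -26], "rotation": [0, 0, 1.8], "claw": 10},
    {"translation": [87, 30, -26], "rotation": [0, 0, 1.8], "claw": 10},
  ],
)

```text
clock: 8.6
tool_pos: [0.4518, -0.1979, 0.1105]
orientation: [180.0, 0.0, -100.0]
force: [-0.4, -0.2, -1.1]
opening: 0.0236
gripper_force: 30.0
```

>>> arm_command(
  steps=[
    {"translation": [0, 0, 0], "rotation": [0, 0, 0], "claw": 10},
    {"translation": [0, 0, 0], "rotation": [0, 0, 0], "claw": 10},
  ],
)

```text
clock: 8.8
tool_pos: [0.4536, -0.1958, 0.1107]
orientation: [-180.0, 0.0, -99.7]
force: [1.1, 0.4, -1.4]
opening: 0.0239
gripper_force: 30.0
```

Run:
```python
from h import *
go([.4524,-.1969,.0165],down(-99.8))
```

```text
tcp [ 0.4536 -0.1958  0.1107] [-1.7999e+02  1.0000e-02 -9.9730e+01] t 8.8 open 0.0239 F [ 1.1  0.4 -1.4]
shift [ 1.3  1.  94.2] rot [-0.    0.    0.01]
```

>>> arm_command(
  steps=[
    {"translation": [1, 1, 30], "rotation": [0, 0, 0], "claw": 10},
    {"translation": [1, 1, 60], "rotation": [0, 0, 0], "claw": 10},
    {"translation": [1, 1, 80], "rotation": [0, 0, 0], "claw": 10},
    {"translation": [1, 1, 90], "rotation": [0, 0, 0], "claw": 10},
    {"translation": [1, 1, 90], "rotation": [0, 0, 0], "claw": 10},
  ],
)

```text
clock: 9.3
tool_pos: [0.4518, -0.1965, 0.0196]
orientation: [179.9, -0.0, -99.7]
force: [0.8, -0.3, -0.7]
opening: 0.0242
gripper_force: 30.0
```

>>> arm_command(
  steps=[
    {"translation": [0, 0, 2], "rotation": [0, 0, 0], "claw": 10},
    {"translation": [0, 0, 4], "rotation": [0, 0, 0], "claw": 10},
    {"translation": [0, 0, 4], "rotation": [0, 0, 0], "claw": 10},
  ],
)

```text
clock: 9.6
tool_pos: [0.4528, -0.1971, 0.0173]
orientation: [-179.9, 0.0, -99.8]
force: [0.3, 0.3, -1.9]
opening: 0.0235
gripper_force: 30.0
```

>>> arm_command(
  steps=[
    {"translation": [0, 0, 1], "rotation": [0, 0, 0], "claw": 10},
    {"translation": [0, 0, 1.5], "rotation": [0, 0, 0], "claw": 10},
    {"translation": [0, 0, 1.5], "rotation": [0, 0, 0], "claw": 10},
  ],
)

```text
clock: 9.9
tool_pos: [0.4529, -0.1971, 0.0159]
orientation: [-179.9, 0.0, -99.8]
force: [-0.2, 4.2, 5.8]
opening: 0.0241
gripper_force: 30.0
```

>>> arm_command(
  steps=[
    {"translation": [0, 0, 0], "rotation": [0, 0, 0], "claw": 30},
    {"translation": [0, 0, 0], "rotation": [0, 0, 0], "claw": 55},
    {"translation": [0, 0, 0], "rotation": [0, 0, 0], "claw": 55},
    {"translation": [0, 0, 0], "rotation": [0, 0, 0], "claw": 55},
    {"translation": [0, 0, -10], "rotation": [0, 0, 0], "claw": 55},
  ],
)

```text
clock: 10.4
tool_pos: [0.4512, -0.1971, 0.0245]
orientation: [179.9, -0.0, -99.8]
force: [0.6, -0.6, 0.5]
opening: 0.0533
gripper_force: 0.0
```

>>> arm_command(
  steps=[
    {"translation": [0, 0, -40], "rotation": [0, 0, 0], "claw": 55},
    {"translation": [0, 0, -80], "rotation": [0, 0, 0], "claw": 55},
    {"translation": [0, 0, -120], "rotation": [0, 0, 0], "claw": 55},
    {"translation": [0, 0, -170], "rotation": [0, 0, 0], "claw": 55},
    {"translation": [0, 0, -190], "rotation": [0, 0, 0], "claw": 55},
  ],
)

```text
clock: 10.9
tool_pos: [0.4539, -0.1977, 0.221]
orientation: [-179.6, -0.0, -99.7]
force: [1.5, -0.3, -0.4]
opening: 0.055
gripper_force: 0.0
```

>>> arm_command(
  steps=[
    {"translation": [40, 0, -10], "rotation": [0, 0, 0], "claw": 55},
    {"translation": [80, 0, -10], "rotation": [0, 0, 0], "claw": 55},
    {"translation": [120, 0, -10], "rotation": [0, 0, 0], "claw": 55},
    {"translation": [160, 0, -10], "rotation": [0, 0, 0], "claw": 55},
    {"translation": [160, 0, -10], "rotation": [0, 0, 0], "claw": 55},
  ],
)

```text
clock: 11.4
tool_pos: [0.4239, -0.3582, 0.2255]
orientation: [180.0, -0.0, -100.0]
force: [-0.4, 1.1, 1.2]
opening: 0.0551
gripper_force: 0.0
```

Run:
```python
from h import *
p,d=ctrl.snapshot("scene"); cover(d)
cv2.imwrite("pics/scene6.png",cv2.resize(p[120:261,90:278,::-1],(800,600),interpolation=cv2.INTER_CUBIC))
print(ctrl.get_obs()["qvel"].round(2))
```

```text
0.09 0  | 0.098 25 [0.1132 0.1149 0.1158] | 0.106 27 [0.114  0.1155 0.1176] | 0.114 34 [0.1152 0.1166 0.1179] | 0.122 43 [0.1133 0.1157 0.1175] | 0.13 39 [0.1129 0.1152 0.1169] | 0.138 45 [0.0709 0.1135 0.1158] | 0.146 41 [0.1103 0.113  0.1158] | 0.154 51 [0.1069 0.1107 0.1128] | 0.162 47 [0.1041 0.1073 0.1095] | 0.17 26 [0.1003 0.1041 0.1079] | 0.178 35 [0.1026 0.1043 0.1055] | 0.186 12 [0.1031 0.1042 0.1055] | 
[ 2.71 -1.22 -1.34 -0.48  0.16 -1.32]
```

View pics/scene6.png

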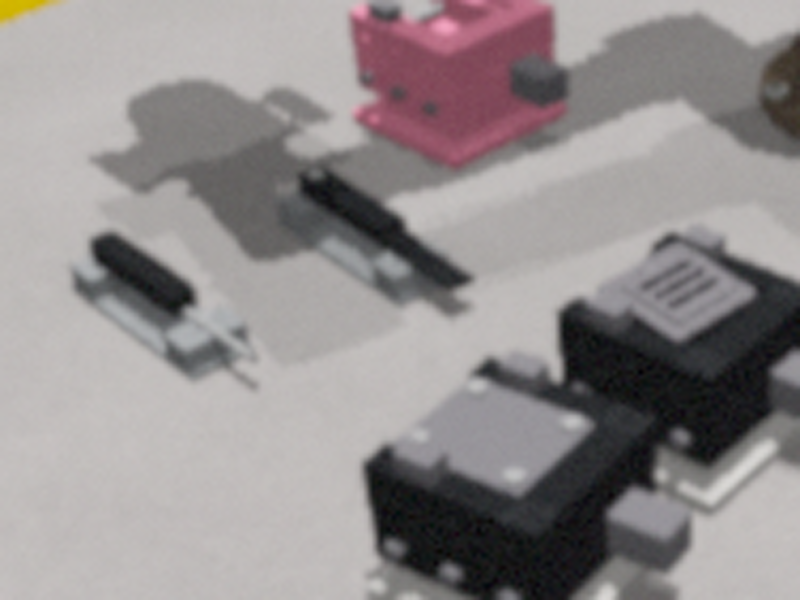

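The lever lies flat on its rest at crop (380,225), the screwdriver at (150,270) is untouched, and the cover at (680,290) is loose with its front up. I hand the job in.

```bash
python3 -c "
from plant import ctrl
print(ctrl.close_job())"
```

```text
the job is handed in; nothing more can be done
None
```

The cover was pried out of both catches with the lever and lies loose on the box, front about 14 mm up; the lever is back flat on its rest, the screwdriver was left alone, and the job was handed in at about 11.5 s.

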